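Knock a jammed wooden plug out of a hole saw

ROBOT

A 6-joint arm with a two-finger parallel gripper is mounted at the origin on the work surface. World frame = base frame: x ahead of the robot, y to its left, z up, the work surface at z = 0. Lengths are in mm, angles in rad, forces in N, time in s.
With the tool pointing down it reaches from about 350 to 775 mm from the base axis. Payload 7.3 kg.
Tool frame: the origin (TCP) lies at the very end of the fingers, on their centre line; the grasp point (between the pads) lies bot.grip_point_offset behind it (bot.grip_point_offset is the distance from the TCP to the grasp point, in mm); z points along the fingers, y is the line along which they close (so a half turn about z gives the same grasp; the last joint's range is limited). The gripper opens to 92 mm and grips with 3 to 60 N. Pads are 19 mm wide; open, the fingers measure 130 mm over their backs; the gripper's body (75 mm by 190 mm) begins 47 mm behind the grasp point.
Start: joints at [-0.146, 0.342, 1.524, -0, 1.275, -0.146], TCP at [525.019, 0.019, 226.741] pointing down, gripper open.
Joint ranges: [-2.53, 2.53], [-0.77, 2.02], [0.04, 2.7], [-1, 4.14], [0.28, 2.66], [-3.11, 3.11]. Speed limits (rad/s): [2.57, 2.57, 3.14, 3.14, 3.14, 3.14].

INTERFACE

Orientations are given as [roll, pitch, yaw] about the fixed x, y, z axes, in that order (R = Rz(yaw) Ry(pitch) Rx(roll)).
In Python, from plant import bot gives the robot as it stands. The module is installed in compiled form; this text tells all that it offers.
- The arm moves only by the tool carry_out, never from a script. Its argument "plan" is a list of rows, each an object of numbers: "tx", "ty", "tz": the shift along the world's x, y, z in mm; "rx", "ry", "rz": the turn, a rotation vector about the world's x, y, z in rad. A call has 1 to 12 rows; each row shifts and turns the commanded pose from where the row before left it; what a row does not reach is not made up. A row lasts 1/10 s, in which the tool goes at most 50 mm and 8.59 degrees, less where a joint would pass 70% of its speed; a pose out of reach is approached as far as the arm can. A call with a gripper value outside its range is refused whole. "gripper" is the closure, from 0 (fully open) to 1 (shut), set as the call begins (left out, the last holds). The fingers move at their own pace and stop on an object; the grip force is fixed at half the most. Time passes only in rows, so rows that do not move let the fingers close. It gives the time, the measured TCP pose, the force, the opening and the grip force at its end, in the units of the state.
- bot.get_obs(): the state, without advancing time (a new reading comes with each control period).
- bot.capture(name): name is "scene" or "side" or "wrist"; returns the picture (384x512x3 uint8, red, green, blue); there is no depth.
- bot.camera_model(name): a dict with "camera_matrix" (3x3 intrinsics, pixels), "dist" ([k1, k2, p1, p2, k3] as OpenCV has them; the pictures are not rectified), "R" (3x3) and "t" (3): a world point X has camera coordinates R X + t. Camera axes: x right, y down, z forward; pixel columns grow to the right and rows downward; lengths in mm; the calibration is good to about 2 mm. A picture is of the moment at which its call begins: read the wrist's pose just before it. camera_model takes no time and is no camera call; for the wrist camera it gives the pose at the moment of the call.
- bot.close_job(): hands the job in; it is judged then, once.
The state is a dict: "time": time; "joint_positions": joint angles; "dq": joint speeds; "tau": joint torques, N m; "tool_pos": TCP position; "tcp_rot": TCP orientation; "contact_force": force on the tool from outside, world axes, zero at the start; "moment": the same for the moment, N m; "grip_width": finger opening in mm; "finger_force": force on a finger pad.
Only numpy, scipy, OpenCV 4.12 (cv2) and the standard library are available. Lean on these libraries where they do the work, as an engineer would, in place of code of your own. Each camera call takes 0.05 s, during which the arm holds its last target. There are 200 camera calls.

TASK

A wooden plug is jammed down inside the hole saw held in the bench vise. Take the C-shaped knockout bar from its block, bring its upturned rod in under the saw, feel gently for the arbor hole without forcing the bar against the saw or the vise, and push steadily up through it until the plug stands about 10 mm proud of the saw's teeth, still sitting straight in the saw. Then draw the rod out and stand the bar back in the slot of its block, leaving the other things on the bench alone.

Things in the scene. Friction and masses are not known exactly. Their poses are not given: they have to be found in the camera images.
- vise: Fixed bench vise, grey iron, steel jaws 100 mm wide. Origin on the bench under the middle of the gap between the jaws; z up, y along the jaws, screw and handle towards -x. Jaw faces at x = -32 and +32 mm, jaw tops 145 mm, lower edges 79 mm above the bench. The gap is open at both ends (+y, -y); its bottom is the vise's slide, 44 mm wide, top 65 mm above the bench.
- hole_saw: Steel hole saw: a cup gripped in the jaws, teeth up, arbor off; fixed, within 15 mm of the middle of the jaws. Origin: centre of the arbor hole on the underside of its flat back, 125 mm above the bench (60 mm above the slide); z up its axis. Outside 64 mm, bore 60 mm, teeth tips 44 mm above the origin, back 6 mm thick with a 16 mm round arbor hole through its middle, hidden by the plug.
- plug_centre (a point): Centre of the wooden plug, a disc 57 mm in diameter, 25 mm thick, 35 g, z along its axis. It starts on the saw's back, its top 13 mm below the teeth tips. The bore grips it all round: it takes about 8 to 15 N to move it, at any height, and it stays where it is pushed to.
- bar_grip (a point): Centre of the wooden grip (20 mm in x, 64 in y, 26 in z) at the top of the loose C-shaped metal knockout bar (about 0.2 kg, 148 mm tall), upright in its block, z up. Its top arm's underside 20 mm below. The C opens to -y; spine 14 mm wide, y = 52 to 64 mm. Lower arm 14 mm wide, y = -17 to 64 mm, its top 125, underside 135 mm below, carries the upright knockout rod.
- rod_slot (a point): Middle of the slot in the top of the bar's lower arm, 125 mm straight below bar_grip, same axes. The knockout rod, 14 mm thick, 36 mm long, its flat top edge bevelled by 1 mm (tip 36 mm above the arm, 89 mm below the grip's centre), is clamped fast in this slot by a nut, at x = 0 but anywhere from y = -7 to +7 mm: where exactly is not measured. It does not shift in use.
- slot_floor (a point): Floor of the slot, on its middle line, in the fixed pine block (80 x 120 x 50 mm) that holds the bar. The slot runs along y, 18 mm wide, 35 mm deep, open above and at both ends, floor 15 mm above the bench; z up. With the bar standing home, its grip's centre is 135 mm above this point, within 6 mm along y, with the same axes.
- log_round: Bystander: upright log round with bark, 76 mm in diameter, 82 mm tall, origin under its centre.
- tape_measure: Bystander: tape measure, 66 x 34 x 61 mm, origin under its centre.
- pine_offcut: Bystander: pine board lying flat, 90 x 140 x 19 mm, origin under its centre.
There are look-alikes about, which are no part of the job. Leave any green or grey look-alike of the part that bears plug_centre alone.

How it is judged (in metres and radians):
On the way, in this order (a step that is already met when the one before it is completed fails the run):
1. the rod has entered the arbor hole from below (the bar is so high that its rod's tip is over 3 mm above the underside of the saw's back) (z of bar_grip in the frame of hole_saw between 0.092 and 0.125 m and horizontal distance between rod_slot and hole_saw below 0.013 m), for 0.05 s.
2. the bar, pressing on the plug, has pushed it up by 15 mm (z of plug_centre in the frame of hole_saw above 0.0335 m and horizontal distance between rod_slot and hole_saw below 0.013 m and contact force between knockout and plug above 1 N), for 0.05 s.
At the end, for the whole second after the job is handed in: The plug stands 5 to 16 mm proud of the tips of the saw's teeth, upright to 7 degrees, in the saw; the bar stands on the floor of its block's slot (within 5 mm in height, 25 mm along the slot), upright to 7 degrees, at rest (z of plug_centre in the frame of hole_saw between 0.0365 and 0.0475 m and angle between plug_centre's own z axis and vertical below 0.12 rad and horizontal distance between plug_centre and hole_saw below 0.004 m and horizontal distance between bar_grip and slot_floor below 0.025 m and z of bar_grip in the frame of slot_floor below 0.14 m and angle between bar_grip's own z axis and vertical below 0.13 rad and linear speed of knockout below 0.02 m/s); the robot touches nothing.
It fails at once if the bar is forced against the saw or the vise (over 25 N) (contact force between knockout and hole_saw above 25 N or contact force between knockout and vise above 25 N).
It fails at once if the plug is struck, not pushed steadily (over 40 N) (contact force between knockout and plug above 40 N).
It fails at once if the robot hits the saw or the vise (over 25 N) (contact force between the fingers and hole_saw above 25 N or contact force between the fingers and vise above 25 N).
It fails at once if a bystander is moved by over 20 mm (distance of any of log_round, tape_measure, pine_offcut from where it was at the start of the episode above 0.02 m).
It also fails if it takes over 61 s, if anything falls off the work surface, if the arm or the gripper's body presses on something with over 40 N, if the wrist force passes 120 N, or if a joint passes its speed limit or range.

## Working session

There is one attempt and no reset: what is moved stays moved. The work goes in short steps, Python scripts to look and compute and a tool call to move; the robot and the scene stay as the last step left them, time stands still between calls to the robot, and variables do not carry over. Pictures are saved under pics/ and viewed, at most 14 in all, crops included, and the job is handed in when it is done.

Besides the shell and the picture viewer there is one more tool, called after ">>>" in YAML: its name, and indented under it one key for each argument. carry_out: Moves the arm, as the interface text tells. Its arguments: {"type":"object","properties":{"plan":{"type":"array"},"gripper":{"type":"number"}},"required":["plan"]}

```bash
mkdir -p pics; python3 - <<'E'
from plant import bot
import cv2,numpy as np
for n in ["scene","side","wrist"]:
    im=bot.capture(n); cv2.imwrite(f"pics/{n}0.png",im[:,:,::-1])
    m=bot.camera_model(n); print(n,np.round(m["camera_matrix"],1).tolist(),np.round(m["dist"],3),np.round(-m["R"].T@m["t"]),np.round(m["R"],2).tolist())
o=bot.get_obs();print(o, bot.grip_point_offset)
a=cv2.imread("pics/scene0.png");b=cv2.imread("pics/side0.png")
cv2.imwrite("pics/s2.png",cv2.resize(a,(800,600),interpolation=cv2.INTER_CUBIC));cv2.imwrite("pics/d2.png",cv2.resize(b,(800,600),interpolation=cv2.INTER_CUBIC))
E
```

```text
scene [[391.1, 0.0, 253.8], [0.0, 391.1, 195.6], [0.0, 0.0, 1.0]] [-0.07  0.    0.    0.    0.  ] [1156.  -17. 1099.] [[0.01, 1.0, 0.0], [0.85, -0.01, -0.53], [-0.53, 0.01, -0.85]]
side [[450.8, 0.0, 253.9], [0.0, 450.8, 186.9], [0.0, 0.0, 1.0]] [0.007 0.    0.    0.    0.   ] [ 119. -977.  864.] [[0.9, -0.44, -0.01], [-0.26, -0.51, -0.82], [0.36, 0.73, -0.58]]
wrist [[336.4, 0.0, 250.7], [0.0, 336.4, 193.1], [0.0, 0.0, 1.0]] [-0.04  0.    0.    0.    0.  ] [525.  76. 384.] [[1.0, -0.0, -0.0], [-0.0, -0.96, 0.28], [-0.0, -0.28, -0.96]]
{'time': 0.15, 'joint_positions': array([-1.46008683e-01,  3.42558242e-01,  1.52479209e+00, -8.61910770e-06,
        1.27541883e+00, -1.46006215e-01]), 'dq': array([-2.89160408e-05, -2.73489419e-03, -2.36966127e-03, -5.13136591e-04,
       -6.63355916e-05,  9.12953491e-04]), 'tau': array([ 7.52666965e-04, -4.31470585e+01, -2.44352603e+01,  7.18239485e-02,
        5.38185902e-02, -1.32920518e-04]), 'tool_pos': array([5.24690560e+02, 6.05539149e-02, 2.26208844e+02]), 'tcp_rot': array([-3.14042747e+00, -1.63011537e-04,  1.57079628e+00]), 'contact_force': array([0.03237072, 0.01322539, 0.44388971]), 'moment': array([-0.02850182, -0.01861266, -0.0249143 ]), 'finger_force': 0.0, 'grip_width': 92.05371455353401} 18.8
```

View pics/s2.png

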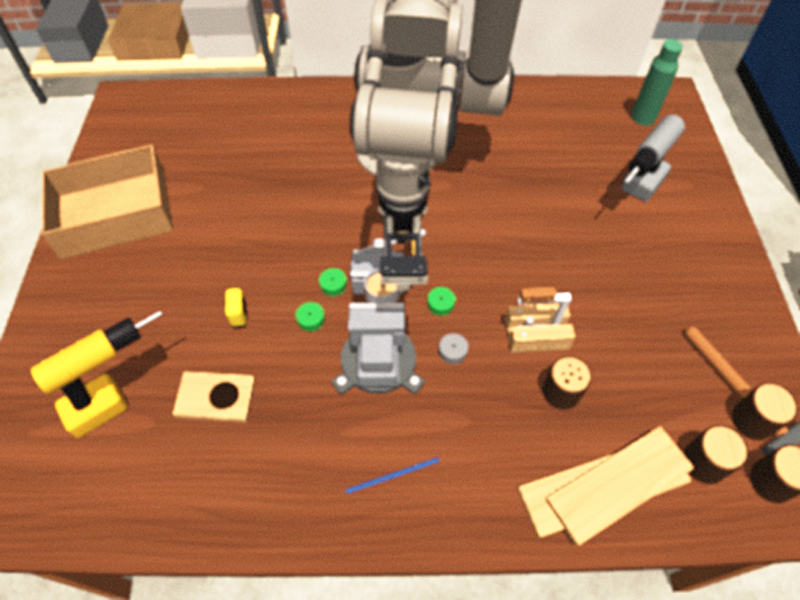

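View pics/d2.png

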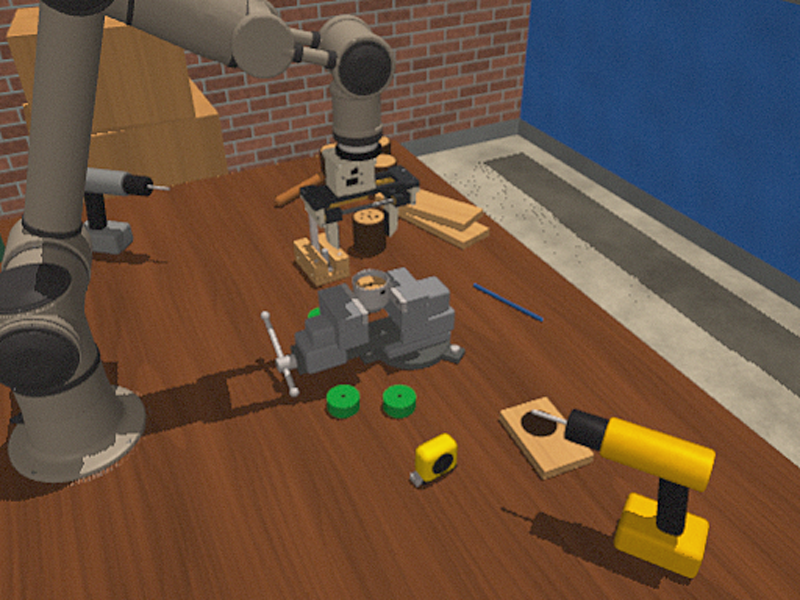

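Candidates (800×600 scene picture): the plug in the vise saw at (380,285). Look-alikes are the green cups at (332,280), (310,316) and (441,300), and the grey one at (453,347). The bar stands in its block at (540,300), with its orange grip at (538,295) and its spine to the right (+y). The log_round is at (567,380), the tape at (235,307) and the offcut at (214,395). Next I'll locate the bar and check it in a close crop.

```bash
cat > h.py <<'E'
from plant import bot
import cv2,numpy as np
def ray(m,uv):
    p=cv2.undistortPoints(np.array([[uv]],float),m["camera_matrix"],m["dist"])[0,0]
    R=m["R"];c=-R.T@m["t"];d=R.T@np.array([p[0],p[1],1]);return c,d
def onz(m,uv,z):
    c,d=ray(m,uv);return c+d*(z-c[2])/d[2]
def proj(m,X):
    return cv2.projectPoints(np.array(X,float).reshape(-1,3),cv2.Rodrigues(m["R"])[0],m["t"],m["camera_matrix"],m["dist"])[0][:,0]
def tri(*ps):
    A=0;b=0
    for c,d in ps:
        d=d/np.linalg.norm(d);P=np.eye(3)-np.outer(d,d);A=A+P;b=b+P@c
    return np.linalg.solve(A,b)
E
python3 - <<'E'
from h import *
m=bot.camera_model("scene")
for uv,z in [((538,295),163),((520,318),50),((573,340),50),((512,350),50),((575,345),50),((380,285),156),((567,370),82)]:
    print(uv,np.round(onz(m,np.array(uv)*.64,z)))
a=cv2.imread("pics/scene0.png");w=cv2.imread("pics/wrist0.png")
c1=cv2.resize(a[165:235,200:380],(800,311),interpolation=cv2.INTER_CUBIC)
c2=cv2.resize(w[60:384,:],(456,289));c=np.zeros((600,800,3),np.uint8);c[:311]=c1;c[311:,:456]=c2
cv2.imwrite("pics/c1.png",c)
E
```

```text
(538, 295) [553. 249. 163.]
(520, 318) [535. 238.  50.]
(573, 340) [587. 337.  50.]
(512, 350) [607. 214.  50.]
(575, 345) [598. 339.  50.]
(380, 285) [523. -40. 156.]
(567, 370) [667. 304.  82.]
```

View pics/c1.png

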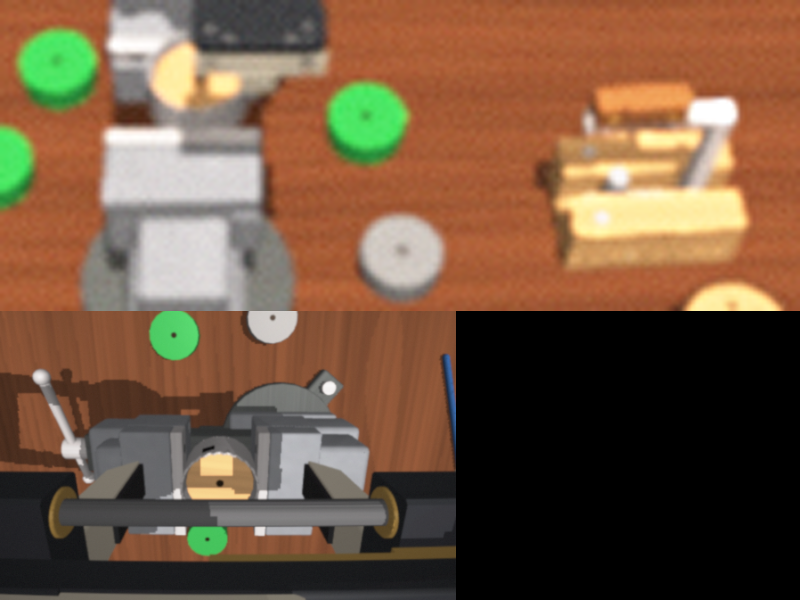

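The close crop shows the orange grip (640,100) on the bar, standing in its block with the spine at right. The plug is the wooden disc in the saw in the vise (190,80), and the round green and grey cups nearby are decoys. I'll move above the bar for a near look.

>>> carry_out:
  plan:
    - {"tx":5,"ty":40,"tz":20}
    - {"tx":5,"ty":40,"tz":20}
    - {"tx":5,"ty":40,"tz":20}
    - {"tx":5,"ty":40,"tz":20}
    - {"tx":5,"ty":40,"tz":20}
    - {"tx":5,"ty":40}
    - {"tx":0}

```text
invalid input at $.plan[0]: expected keys tx, ty, tz, rx, ry, rz
```

```bash
python3 - <<'E'
from h import *
m=bot.camera_model("wrist");print(bot.get_obs()["tool_pos"],-m["R"].T@m["t"])
im=bot.capture("wrist");cv2.imwrite("pics/w1.png",im[:,:,::-1]);np.savez("w1.npz",**m)
cv2.imwrite("pics/scene1.png",bot.capture("scene")[:,:,::-1])
cv2.imwrite("pics/w1b.png",cv2.resize(im[:,:,::-1],(800,600),interpolation=cv2.INTER_CUBIC))
E
```

```text
[5.24690560e+02 6.05539149e-02 2.26208844e+02] [525.25211983  76.38032644 383.65365079]
```

View pics/w1b.png

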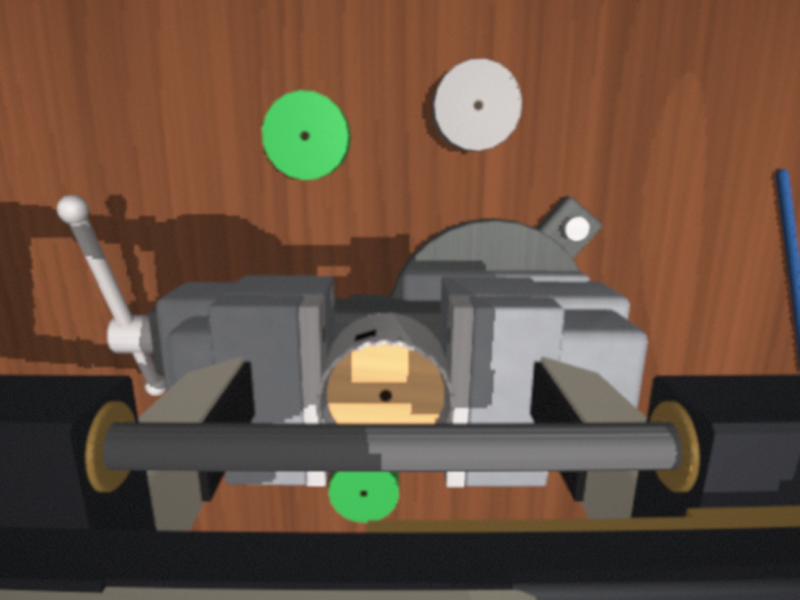

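The move was refused because every row needs all six keys. The picture does show the vise from above: the plug's centre mark is at (385,395) and the jaws are close to square with the world axes. The image's up direction is +y.

>>> carry_out:
  plan:
    - {"tx":5,"ty":40,"tz":20,"rx":0,"ry":0,"rz":0}
    - {"tx":5,"ty":40,"tz":20,"rx":0,"ry":0,"rz":0}
    - {"tx":5,"ty":40,"tz":20,"rx":0,"ry":0,"rz":0}
    - {"tx":5,"ty":40,"tz":20,"rx":0,"ry":0,"rz":0}
    - {"tx":5,"ty":40,"tz":20,"rx":0,"ry":0,"rz":0}
    - {"tx":0,"ty":0,"tz":0,"rx":0,"ry":0,"rz":0}

```text
time: 0.85
tool_pos: [550.6, 204.7, 329.1]
tcp_rot: [3.137, -0.003, 1.576]
contact_force: [-0.3, -0.9, -0.3]
grip_width: 91.5
finger_force: 0.0
```

```bash
python3 - <<'E'
from h import *
m=bot.camera_model("wrist");print(bot.get_obs()["time"],bot.get_obs()["tool_pos"],-m["R"].T@m["t"])
im=bot.capture("wrist");np.savez("w2.npz",**m)
cv2.imwrite("pics/w2.png",im[:,:,::-1])
cv2.imwrite("pics/scene1.png",bot.capture("scene")[:,:,::-1])
cv2.imwrite("pics/w2b.png",cv2.resize(im[:,:,::-1],(800,600),interpolation=cv2.INTER_CUBIC))
w=np.load("w1.npz")
for uv,z in [((385,395),156),((328,280),145),((328,485),145),((447,280),145),((447,485),145)]: print(uv,np.round(onz(w,np.array(uv)*.64,z),1))
E
```

```text
0.85 [550.59251833 204.69208667 329.11542528] [549.83646768 280.57422343 486.75310369]
(385, 395) [521.6 -36.  156. ]
(328, 280) [495.   17.7 145. ]
(328, 485) [491. -94. 145.]
(447, 280) [550.6  17.6 145. ]
(447, 485) [553.9 -93.9 145. ]
```

View pics/w2b.png

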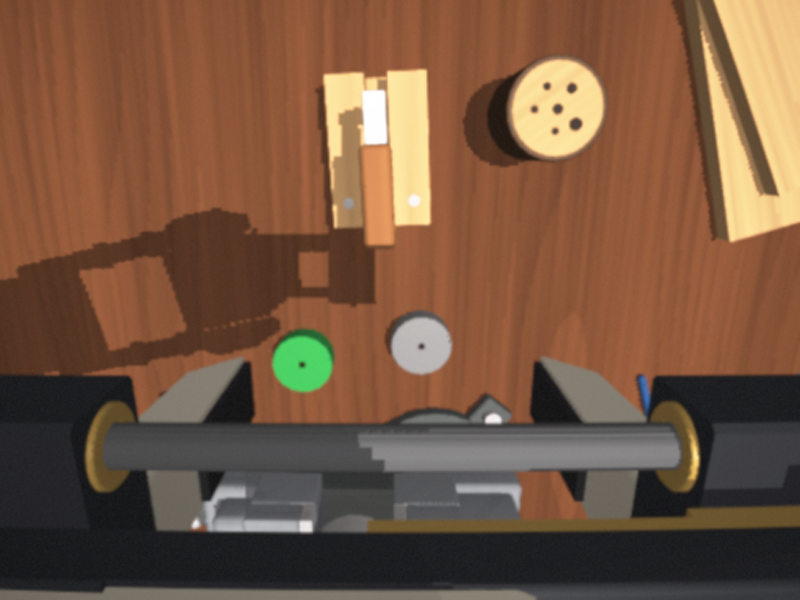

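```bash
python3 - <<'E'
from h import *
w=np.load("w2.npz")
for n,P,z in [("block",[(324,74),(426,70),(431,224),(335,228)],50),("grip",[(362,146),(391,145),(394,244),(367,246)],163)]:
    Q=np.array([onz(w,np.array(p)*.64,z)[:2] for p in P]);print(n,Q.round(1).tolist(),Q.mean(0).round(1))
    a=(Q[0]+Q[1])/2-(Q[2]+Q[3])/2;print("len",np.linalg.norm(a),"w",np.linalg.norm(Q[1]-Q[0]),"yaw of y axis (rad from +y)",np.arctan2(-a[0],a[1]))
E
```

```text
block [[499.0, 338.2], [578.0, 341.4], [584.6, 222.2], [504.8, 218.6]] [541.6 280.1]
len 119.58064805675865 w 78.98055323794739 yaw of y axis (rad from +y) 0.05163300910435804
grip [[533.6, 283.4], [550.8, 284.0], [552.9, 224.8], [536.1, 223.5]] [543.3 253.9]
len 59.626041516046854 w 17.1913338582238 yaw of y axis (rad from +y) 0.03822053787837176
```

>>> carry_out:
  plan:
    - {"tx":-2,"ty":17,"tz":-25,"rx":0,"ry":0,"rz":0.02}
    - {"tx":-2,"ty":17,"tz":-25,"rx":0,"ry":0,"rz":0.02}
    - {"tx":-2,"ty":16,"tz":-25,"rx":0,"ry":0,"rz":0}
    - {"tx":0,"ty":0,"tz":-15,"rx":0,"ry":0,"rz":0}
    - {"tx":0,"ty":0,"tz":0,"rx":0,"ry":0,"rz":0}
    - {"tx":0,"ty":0,"tz":0,"rx":0,"ry":0,"rz":0}
    - {"tx":0,"ty":0,"tz":0,"rx":0,"ry":0,"rz":0}

```text
time: 1.65
tool_pos: [544.7, 249.2, 237.9]
tcp_rot: [3.14, -0.0, 1.61]
contact_force: [-0.0, 0.7, 0.3]
grip_width: 92.0
finger_force: 0.0
```

```bash
python3 - <<'E'
from h import *
m=bot.camera_model("wrist");o=bot.get_obs();print(o["tool_pos"],-m["R"].T@m["t"])
im=bot.capture("wrist");np.savez("w3.npz",**m);cv2.imwrite("pics/w3.png",im[:,:,::-1])
cv2.imwrite("pics/w3b.png",cv2.resize(im[:,:,::-1],(800,600),interpolation=cv2.INTER_CUBIC))
E
```

```text
[544.68180022 249.21801227 237.85567106] [541.84406253 325.43496389 395.29694372]
```

View pics/w3b.png

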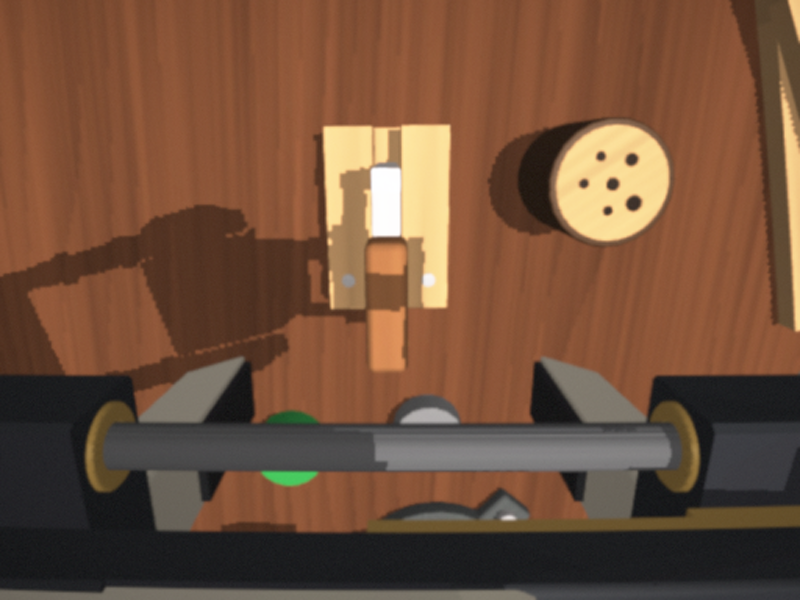

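The grip spans (367–406, 240–371), centred and square in the wrist view.

```bash
python3 - <<'E'
from h import *
w=np.load("w3.npz")
for z in (150,163):
    Q=np.array([onz(w,np.array(p)*.64,z)[:2] for p in [(367,240),(406,240),(405,371),(370,371)]]);print(Q.round(1).tolist(),Q.mean(0).round(1))
Q=np.array([onz(w,np.array(p)*.64,50)[:2] for p in [(323,126),(450,125),(447,307),(331,307)]]);print(Q.round(1).tolist(),Q.mean(0).round(1))
S=np.array([onz(w,np.array(p)*.64,137)[:2] for p in [(372,166),(400,166)]]);print(S.round(1).tolist())
E
```

```text
[[532.1, 284.1], [550.4, 284.7], [552.9, 218.1], [535.3, 217.4]] [542.7 251.1]
[[532.6, 286.2], [550.0, 286.9], [552.4, 223.8], [535.6, 223.2]] [542.6 255. ]
[[498.7, 338.2], [578.2, 341.8], [584.1, 222.9], [504.6, 220.0]] [541.4 280.7]
[[533.1, 317.6], [546.4, 318.1]]
```

>>> carry_out:
  plan:
    - {"tx":-1,"ty":3,"tz":-20,"rx":0,"ry":0,"rz":0}
    - {"tx":-1,"ty":2,"tz":-25,"rx":0,"ry":0,"rz":0}
    - {"tx":0,"ty":0,"tz":-25,"rx":0,"ry":0,"rz":0}
    - {"tx":0,"ty":0,"tz":-20,"rx":0,"ry":0,"rz":0}
    - {"tx":0,"ty":0,"tz":-14,"rx":0,"ry":0,"rz":0}
    - {"tx":0,"ty":0,"tz":0,"rx":0,"ry":0,"rz":0}
    - {"tx":0,"ty":0,"tz":0,"rx":0,"ry":0,"rz":0}

```text
time: 2.4
tool_pos: [542.6, 254.9, 133.7]
tcp_rot: [3.14, -0.0, 1.61]
contact_force: [0.9, 0.5, 0.7]
grip_width: 91.5
finger_force: 0.0
```

>>> carry_out:
  gripper: 1
  plan:
    - {"tx":0,"ty":0,"tz":0,"rx":0,"ry":0,"rz":0}
    - {"tx":0,"ty":0,"tz":0,"rx":0,"ry":0,"rz":0}
    - {"tx":0,"ty":0,"tz":0,"rx":0,"ry":0,"rz":0}
    - {"tx":0,"ty":0,"tz":0,"rx":0,"ry":0,"rz":0}
    - {"tx":0,"ty":0,"tz":0,"rx":0,"ry":0,"rz":0}
    - {"tx":0,"ty":0,"tz":0,"rx":0,"ry":0,"rz":0}
    - {"tx":0,"ty":0,"tz":0,"rx":0,"ry":0,"rz":0}
    - {"tx":0,"ty":0,"tz":0,"rx":0,"ry":0,"rz":0}
    - {"tx":0,"ty":0,"tz":0,"rx":0,"ry":0,"rz":0}
    - {"tx":0,"ty":0,"tz":0,"rx":0,"ry":0,"rz":0}

```text
time: 3.4
tool_pos: [542.0, 255.0, 132.7]
tcp_rot: [-3.142, 0.0, 1.611]
contact_force: [-0.2, 0.6, 0.8]
grip_width: 19.7
finger_force: 30.0
```

>>> carry_out:
  plan:
    - {"tx":0,"ty":0,"tz":6,"rx":0,"ry":0,"rz":0}
    - {"tx":0,"ty":0,"tz":12,"rx":0,"ry":0,"rz":0}
    - {"tx":0,"ty":0,"tz":18,"rx":0,"ry":0,"rz":0}
    - {"tx":0,"ty":0,"tz":20,"rx":0,"ry":0,"rz":0}
    - {"tx":0,"ty":0,"tz":20,"rx":0,"ry":0,"rz":0}
    - {"tx":0,"ty":-20,"tz":15,"rx":0,"ry":0,"rz":-0.015}
    - {"tx":0,"ty":-25,"tz":9,"rx":0,"ry":0,"rz":-0.02}
    - {"tx":0,"ty":-25,"tz":0,"rx":0,"ry":0,"rz":0}
    - {"tx":0,"ty":-20,"tz":0,"rx":0,"ry":0,"rz":0}
    - {"tx":0,"ty":0,"tz":0,"rx":0,"ry":0,"rz":0}
    - {"tx":0,"ty":0,"tz":0,"rx":0,"ry":0,"rz":0}
    - {"tx":0,"ty":0,"tz":0,"rx":0,"ry":0,"rz":0}

```text
time: 4.6
tool_pos: [542.1, 165.8, 233.1]
tcp_rot: [3.141, -0.0, 1.576]
contact_force: [0.6, -0.7, -1.0]
grip_width: 19.6
finger_force: 30.0
```

```bash
python3 - <<'E'
from h import *
o=bot.get_obs();print(o["tool_pos"],o["tcp_rot"],o["contact_force"],o["moment"])
for n in("scene","side","wrist"):
    m=bot.camera_model(n);im=bot.capture(n);cv2.imwrite(f"pics/{n}4.png",im[:,:,::-1]);np.savez(f"{n}4.npz",**m)
p=o["tool_pos"]
S=bot.camera_model("side");C=bot.camera_model("scene")
for X in ([*p[:2],p[2]+17],[p[0],p[1],p[2]+17-89],[522,-36,169]):print(proj(S,X),proj(C,X))
def crop(n,X,m,w,h,W,H):
    u,v=proj(m,X)[0].astype(int);a=cv2.imread(f"pics/{n}4.png");x0=u-w//2;y0=v-h//2;print(n,x0,y0);return cv2.resize(a[y0:y0+h,x0:x0+w],(W,H),interpolation=cv2.INTER_CUBIC)
c=np.zeros((600,800,3),np.uint8)
bX=[p[0],p[1]+20,p[2]-45];sX=[522,-36,165]
c[:300,:400]=crop("side",bX,S,100,75,400,300);c[:300,400:]=crop("side",sX,S,100,75,400,300)
c[300:,:400]=crop("scene",bX,C,100,75,400,300);c[300:,400:]=crop("scene",sX,C,100,75,400,300)
cv2.imwrite("pics/c4.png",c)
E
```

```text
[542.05019891 165.78913533 233.12794451] [ 3.14104513e+00 -4.35332416e-04  1.57639162e+00] [ 0.57320105 -0.67507457 -0.97378823] [-0.00763876 -0.01748151 -0.02996738]
[[213.94369406 120.5982437 ]] [[319.2133561 167.8861285]]
[[215.73644354 146.5066135 ]] [[314.84577948 186.1034461 ]]
[[236.74667098 178.71036744]] [[244.58209046 179.44258759]]
side 162 99
side 186 142
scene 273 143
scene 194 143
```

View pics/c4.png

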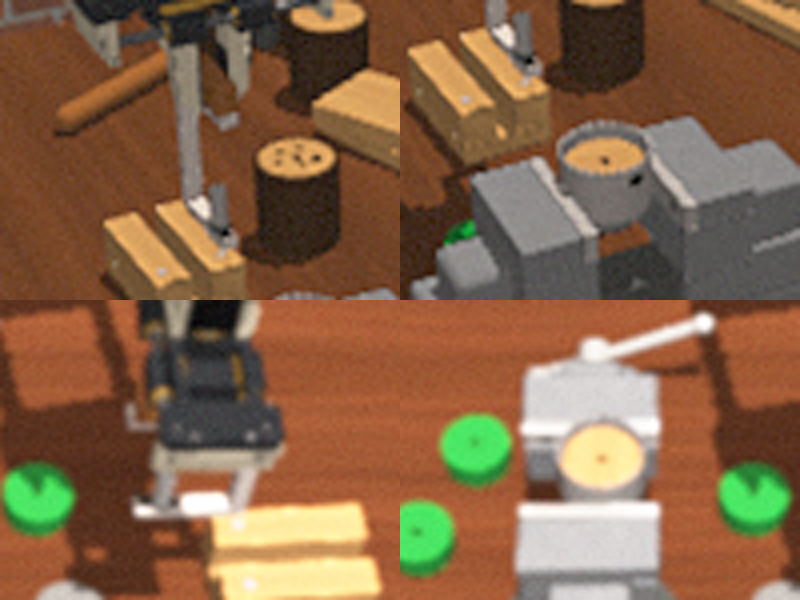

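The bar is held. In the side crop the rod shows at about (217,205), which is too coarse for its y. The saw mouth and plug mark are clear in both crops: side (605,160), scene (602,458). I'll raise the bar to where the scene camera sees the rod better.

>>> carry_out:
  plan:
    - {"tx":-10,"ty":-15,"tz":30,"rx":0,"ry":0,"rz":0}
    - {"tx":-10,"ty":-15,"tz":35,"rx":0,"ry":0,"rz":0}
    - {"tx":-10,"ty":-15,"tz":35,"rx":0,"ry":0,"rz":0}
    - {"tx":-10,"ty":-15,"tz":35,"rx":0,"ry":0,"rz":0}
    - {"tx":-10,"ty":-15,"tz":35,"rx":0,"ry":0,"rz":0}
    - {"tx":-10,"ty":-15,"tz":35,"rx":0,"ry":0,"rz":0}
    - {"tx":-10,"ty":-15,"tz":30,"rx":0,"ry":0,"rz":0}
    - {"tx":0,"ty":0,"tz":10,"rx":0,"ry":0,"rz":0}
    - {"tx":0,"ty":0,"tz":0,"rx":0,"ry":0,"rz":0}
    - {"tx":0,"ty":0,"tz":0,"rx":0,"ry":0,"rz":0}
    - {"tx":0,"ty":0,"tz":0,"rx":0,"ry":0,"rz":0}

```text
time: 5.85
tool_pos: [472.0, 60.5, 476.4]
tcp_rot: [-3.139, -0.0, 1.577]
contact_force: [0.7, 0.3, -2.0]
grip_width: 20.0
finger_force: 30.0
```

```bash
python3 - <<'E'
from h import *
o=bot.get_obs();print(o["tool_pos"],o["tcp_rot"],o["contact_force"],o["moment"])
C=bot.camera_model("scene");S=bot.camera_model("side")
a=np.mean([bot.capture("scene").astype(float) for _ in range(8)],0)[:,:,::-1]
s=np.mean([bot.capture("side").astype(float) for _ in range(4)],0)[:,:,::-1]
cv2.imwrite("pics/scene5.png",a.round());cv2.imwrite("pics/side5.png",s.round());np.save("scene5.npy",a);np.save("side5.npy",s)
p=o["tool_pos"];np.save("p5.npy",p);g=p+[0,0,17.3]
for m in(C,S):
  print("grip,tip,armend,spine-in-out(low)",proj(m,[g,g+[0,0,-89],g+[0,-17,-125],g+[0,52,-125],g+[0,64,-125]]).round(1).tolist())
def crop(a,X,m,w,h,W,H):
    u,v=proj(m,X)[0].astype(int);x0=u-w//2;y0=v-h//2;print(x0,y0);return cv2.resize(a[y0:y0+h,x0:x0+w].round().astype(np.uint8),(W,H),interpolation=cv2.INTER_CUBIC)
X=g+[0,20,-70]
c=np.vstack([crop(a,X,C,100,37,800,296),crop(s,X,S,100,37,800,296)])
cv2.imwrite("pics/c5.png",c)
E
```

```text
[471.95608026  60.45126926 476.38480641] [-3.13907698e+00 -1.29139413e-04  1.57662729e+00] [ 0.68335207  0.26547407 -1.95135363] [-0.02833229 -0.01222671  0.02351356]
grip,tip,armend,spine-in-out(low) [[284.5, 79.7], [282.2, 107.8], [274.6, 118.1], [301.9, 117.9], [306.6, 117.9]]
grip,tip,armend,spine-in-out(low) [[197.3, 54.3], [200.3, 88.6], [203.7, 104.1], [194.5, 94.4], [192.9, 92.8]]
240 84
146 60[ WARN:0@4.643] global loadsave.cpp:1063 imwrite_ Unsupported depth image for selected encoder is fallbacked to CV_8U.
```

View pics/c5.png

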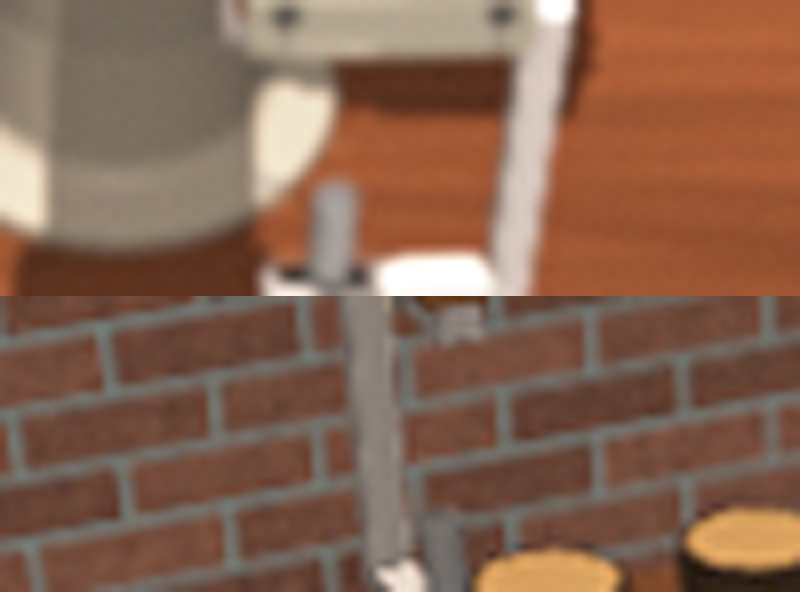

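Scene crop: the rod's axis is at about x=336, with its tip at y≈182. The spine is at about 493–528 and the arm's end at about 263. I'll refine these with subpixel profiles and also get the saw's position.

```bash
python3 - <<'E'
from h import *
a=np.load("scene5.npy").mean(2)
for r in (107,109,111,113,115,116,117,118,119,120,121): print(r,a[r,268:310].round().astype(int).tolist())
C=bot.camera_model("scene");S=bot.camera_model("side")
sc=lambda x,y:np.array([194+(x-400+.5)/4-.5,143+(y-300+.5)/4-.5]); sd=lambda x,y:np.array([186+(x-400+.5)/4-.5,142+(y+.5)/4-.5])
a1=sc(602,458);b1=sd(605,160)
print("mark tri",tri(ray(C,a1),ray(S,b1)),"scene@156",onz(C,a1,156),"side@156",onz(S,b1,156))
# saw rim ellipse centers
print("rim scene@169",onz(C,sc(602,459),169))
w=np.load("w1.npz");print("wrist",onz(w,(np.array([385,395])+.5)*.64-.5,156))
E
```

```text
107 [129, 128, 129, 153, 186, 197, 182, 159, 131, 108, 107, 122, 138, 146, 146, 137, 120, 105, 101, 99, 100, 100, 101, 101, 101, 102, 100, 101, 101, 101, 101, 101, 98, 105, 139, 183, 202, 203, 202, 184, 139, 102]
109 [129, 128, 125, 132, 150, 149, 134, 119, 108, 97, 105, 128, 149, 162, 161, 152, 130, 106, 96, 94, 94, 94, 95, 95, 94, 93, 94, 95, 93, 92, 95, 94, 94, 105, 143, 183, 200, 203, 193, 160, 116, 94]
111 [110, 101, 88, 85, 92, 98, 99, 99, 99, 98, 102, 119, 142, 158, 164, 153, 126, 103, 98, 100, 100, 102, 100, 99, 100, 101, 99, 100, 101, 99, 97, 98, 101, 122, 160, 190, 200, 204, 192, 145, 102, 92]
113 [66, 58, 56, 67, 84, 94, 96, 96, 96, 96, 104, 123, 145, 157, 162, 148, 123, 100, 97, 96, 96, 96, 94, 95, 96, 95, 94, 96, 95, 95, 95, 95, 102, 135, 180, 200, 203, 202, 187, 142, 103, 96]
115 [55, 58, 56, 58, 66, 84, 101, 108, 111, 110, 114, 130, 150, 160, 160, 145, 126, 110, 108, 110, 114, 125, 142, 152, 155, 157, 158, 163, 165, 168, 164, 150, 124, 139, 182, 200, 202, 194, 163, 123, 102, 99]
116 [57, 59, 58, 56, 69, 92, 110, 113, 111, 109, 115, 136, 152, 161, 158, 139, 117, 116, 13
[... 701 characters left out ...]
, 203, 190, 146, 106, 99, 99]
120 [58, 60, 57, 62, 112, 187, 229, 235, 232, 228, 212, 175, 138, 124, 130, 140, 142, 148, 165, 209, 245, 252, 252, 251, 250, 250, 249, 249, 249, 248, 249, 248, 243, 227, 211, 209, 205, 179, 135, 106, 96, 99]
121 [61, 59, 59, 60, 98, 169, 220, 235, 235, 233, 224, 201, 171, 156, 161, 165, 167, 166, 168, 188, 220, 233, 233, 230, 228, 226, 223, 220, 218, 218, 218, 217, 217, 212, 210, 210, 202, 172, 128, 103, 97, 101]
mark tri [522.98980689 -36.71329456 158.60181523] scene@156 [522.54247362 -37.58672584 156.        ] side@156 [523.9085241  -31.62474708 156.        ]
rim scene@169 [532.13973725 -37.29920708 169.        ]
wrist [521.44005482 -35.84297199 156.        ]
```

Rod sits at about TCP y − 0.6 mm. The saw's axis is at about (521.8, −36.5). I'll descend beside the vise on its +y side, clear of the jaws.

>>> carry_out:
  plan:
    - {"tx":10,"ty":5,"tz":-20,"rx":0,"ry":0,"rz":0}
    - {"tx":15,"ty":5,"tz":-30,"rx":0,"ry":0,"rz":0}
    - {"tx":15,"ty":5,"tz":-35,"rx":0,"ry":0,"rz":0}
    - {"tx":10,"ty":0,"tz":-35,"rx":0,"ry":0,"rz":-0.005}
    - {"tx":0,"ty":0,"tz":-40,"rx":0,"ry":0,"rz":0}
    - {"tx":0,"ty":0,"tz":-40,"rx":0,"ry":0,"rz":0}
    - {"tx":0,"ty":0,"tz":-40,"rx":0,"ry":0,"rz":0}
    - {"tx":0,"ty":0,"tz":-30,"rx":0,"ry":0,"rz":0}
    - {"tx":0,"ty":0,"tz":-17,"rx":0,"ry":0,"rz":0}
    - {"tx":0,"ty":0,"tz":0,"rx":0,"ry":0,"rz":0}
    - {"tx":0,"ty":0,"tz":0,"rx":0,"ry":0,"rz":0}

```text
time: 7.55
tool_pos: [522.4, 75.0, 191.3]
tcp_rot: [3.141, -0.0, 1.571]
contact_force: [-0.2, 0.6, -1.9]
grip_width: 20.1
finger_force: 30.0
```

```bash
python3 - <<'E'
from h import *
o=bot.get_obs();print(o["tool_pos"],o["tcp_rot"],o["contact_force"],o["moment"])
C=bot.camera_model("scene");S=bot.camera_model("side");W=bot.camera_model("wrist")
A={n:np.mean([bot.capture(n).astype(float) for _ in range(k)],0)[:,:,::-1] for n,k in(("scene",3),("side",2),("wrist",2))}
for n in A: np.save(n+"6.npy",A[n]);
np.savez("wrist6.npz",**W)
g=o["tool_pos"]+[0,0,17.3]
s=A["scene"];u,v=proj(C,[522,20,150])[0].astype(int);print("scene crop0",u-50,v-37)
c=np.zeros((600,800,3),np.uint8)
c[:300,:400]=cv2.resize(s[v-37:v+38,u-50:u+50],(400,300),interpolation=cv2.INTER_CUBIC).clip(0,255)
d=A["side"];u,v=proj(S,[522,0,150])[0].astype(int);print("side crop0",u-50,v-37)
c[:300,400:]=cv2.resize(d[v-37:v+38,u-50:u+50],(400,300),interpolation=cv2.INTER_CUBIC).clip(0,255)
c[300:,:400]=cv2.resize(A["wrist"],(400,300),interpolation=cv2.INTER_AREA)
cv2.imwrite("pics/c6.png",c)
E
```

```text
[522.44901032  75.01381478 191.33603525] [ 3.14089455e+00 -1.46900456e-05  1.57078033e+00] [-0.2176946   0.64766366 -1.85840725] [-0.08558735 -0.01771526  0.0150197 ]
scene crop0 213 145
side crop0 181 140
```

View pics/c6.png

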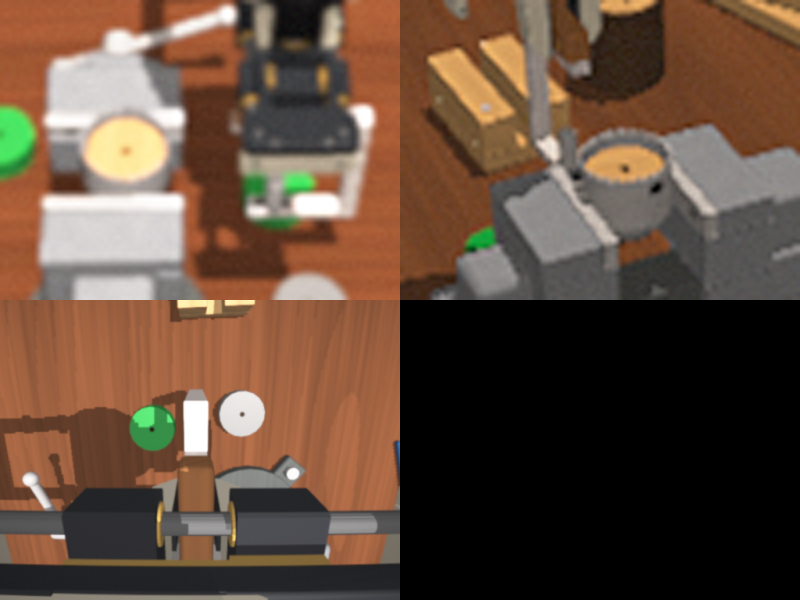

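The scene view shows the bar at (300,165), clear to the right of the jaws, with the rod at about (276,195) and the plug mark at (125,151). I'll refine the relative y and x.

```bash
python3 - <<'E'
from h import *
C=bot.camera_model("scene")
s=np.load("scene6.npy");g=s.mean(2)
# plug: bright wood region
u0,v0=213+125/4,145+151/4
b,gg,r=s[...,0],s[...,1],s[...,2]
m=((r-b>45)&(r>180)&(gg>150)).astype(np.uint8);n,l,st,ce=cv2.connectedComponentsWithStats(m)
i=np.argmin(((ce-[u0,v0])**2).sum(1));print(st[i],ce[i],"plug centre world@156",onz(C,ce[i],156))
k=g[int(v0)-3:int(v0)+5,int(u0)-4:int(u0)+6];wt=np.clip(np.median(k)-15-k,0,None);ys,xs=np.mgrid[int(v0)-3:int(v0)+5,int(u0)-4:int(u0)+6]
mk=((xs*wt).sum()/wt.sum(),(ys*wt).sum()/wt.sum());print("mark",mk,onz(C,mk,156))
for rr in range(184,198):print(rr,s[rr,272:292,2].round().astype(int).tolist(),s[rr,276:290,1].round().astype(int).tolist())
G=[522.4,75,208.6]
for z in(-89,-100,-110,-125):
  print(z,proj(C,[G[0],G[1],G[2]+z]),"edges y-+7",proj(C,[G[0],G[1]+1,G[2]+z])-proj(C,[G[0],G[1],G[2]+z]))
E
```

```text
[234 174  21  17 274] [243.91970803 181.78832117] plug centre world@156 [521.35727459 -38.18513373 156.        ]
mark (np.float64(244.03340292275573), np.float64(182.3284620737648)) [523.25069346 -37.85156756 156.        ]
184 [114, 157, 173, 155, 144, 141, 149, 155, 155, 156, 153, 154, 157, 159, 158, 161, 162, 157, 158, 156] [134, 131, 136, 142, 142, 144, 140, 141, 143, 146, 145, 145, 148, 143]
185 [112, 163, 184, 173, 159, 155, 176, 188, 187, 186, 187, 187, 187, 183, 187, 185, 186, 180, 181, 181] [147, 145, 164, 172, 174, 173, 174, 171, 172, 169, 171, 170, 170, 166]
186 [112, 158, 177, 172, 157, 158, 176, 186, 188, 189, 188, 188, 185, 186, 183, 184, 184, 182, 184, 183] [149, 147, 159, 171, 174, 173, 172, 170, 171, 171, 167, 168, 168, 167]
187 [111, 149, 170, 163, 151, 150, 164, 171, 180, 181, 182, 179, 174, 171, 170, 169, 171, 172, 175, 178] [155, 152, 160, 164, 168, 168, 169, 171, 175, 178, 176, 176, 178, 176]
188 [97, 124, 135, 132, 121, 122, 134, 150, 172, 178, 177, 168, 153, 141, 135, 134, 138, 140, 151, 164] [153, 153, 159, 160, 167, 165, 167, 176, 193, 201, 205, 206, 208, 199
[... 1103 characters left out ...]
91, 112, 141, 152, 146, 114, 97, 137, 214, 255, 255, 255]
196 [85, 71, 115, 181, 194, 185, 177, 160, 147, 155, 150, 132, 120, 156, 234, 255, 255, 255, 255, 255] [184, 174, 164, 150, 139, 147, 142, 124, 111, 140, 213, 255, 255, 255]
197 [84, 83, 136, 221, 241, 245, 250, 221, 167, 143, 156, 169, 171, 183, 229, 255, 255, 255, 255, 255] [236, 238, 239, 205, 156, 136, 146, 156, 156, 166, 211, 249, 255, 255]
-89 [[282.09070684 188.52466918]] edges y-+7 [[ 0.33445935 -0.00321224]]
-100 [[281.86682883 190.51262575]] edges y-+7 [[ 0.33181624 -0.00321484]]
-110 [[281.66627198 192.29274479]] edges y-+7 [[ 0.32944836 -0.00321652]]
-125 [[281.3706106  194.91570319]] edges y-+7 [[ 0.32595745 -0.00321791]]
```

>>> carry_out:
  plan:
    - {"tx":0,"ty":-12,"tz":0,"rx":0,"ry":0,"rz":0}
    - {"tx":0,"ty":-20,"tz":0,"rx":0,"ry":0,"rz":0}
    - {"tx":0,"ty":-20,"tz":0,"rx":0,"ry":0,"rz":0}
    - {"tx":0,"ty":-20,"tz":0,"rx":0,"ry":0,"rz":0}
    - {"tx":0,"ty":-20,"tz":0,"rx":0,"ry":0,"rz":0}
    - {"tx":0,"ty":-12,"tz":0,"rx":0,"ry":0,"rz":0}
    - {"tx":0,"ty":-8,"tz":0,"rx":0,"ry":0,"rz":0}
    - {"tx":0,"ty":0,"tz":0,"rx":0,"ry":0,"rz":0}
    - {"tx":0,"ty":0,"tz":0,"rx":0,"ry":0,"rz":0}
    - {"tx":0,"ty":0,"tz":0,"rx":0,"ry":0,"rz":0}

```text
time: 8.9
tool_pos: [522.0, -36.3, 190.7]
tcp_rot: [3.142, -0.0, 1.572]
contact_force: [-0.6, 0.1, -2.1]
grip_width: 19.8
finger_force: 30.0
```

>>> carry_out:
  plan:
    - {"tx":0,"ty":0,"tz":2,"rx":0,"ry":0,"rz":0}
    - {"tx":0,"ty":0,"tz":2,"rx":0,"ry":0,"rz":0}
    - {"tx":0,"ty":0,"tz":1,"rx":0,"ry":0,"rz":0}
    - {"tx":0,"ty":0,"tz":0.5,"rx":0,"ry":0,"rz":0}
    - {"tx":0,"ty":0,"tz":0,"rx":0,"ry":0,"rz":0}
    - {"tx":0,"ty":0,"tz":0,"rx":0,"ry":0,"rz":0}

```text
time: 9.5
tool_pos: [522.0, -36.9, 196.2]
tcp_rot: [3.142, -0.0, 1.571]
contact_force: [0.7, -0.9, -2.0]
grip_width: 19.7
finger_force: 30.0
```

>>> carry_out:
  plan:
    - {"tx":0,"ty":0,"tz":0.5,"rx":0,"ry":0,"rz":0}
    - {"tx":0,"ty":0,"tz":0.5,"rx":0,"ry":0,"rz":0}
    - {"tx":0,"ty":0,"tz":0,"rx":0,"ry":0,"rz":0}
    - {"tx":0,"ty":0,"tz":0,"rx":0,"ry":0,"rz":0}

```text
time: 9.9
tool_pos: [522.0, -37.0, 197.2]
tcp_rot: [3.141, 0.0, 1.571]
contact_force: [-0.7, 0.3, -1.6]
grip_width: 19.9
finger_force: 30.0
```

>>> carry_out:
  plan:
    - {"tx":0,"ty":0,"tz":0.5,"rx":0,"ry":0,"rz":0}
    - {"tx":0,"ty":0,"tz":0.3,"rx":0,"ry":0,"rz":0}
    - {"tx":0,"ty":0,"tz":0,"rx":0,"ry":0,"rz":0}
    - {"tx":0,"ty":0,"tz":0,"rx":0,"ry":0,"rz":0}

```text
time: 10.3
tool_pos: [522.0, -37.0, 198.1]
tcp_rot: [3.141, 0.0, 1.571]
contact_force: [-0.1, -0.1, -1.8]
grip_width: 20.1
finger_force: 30.0
```

>>> carry_out:
  plan:
    - {"tx":0,"ty":0,"tz":0.5,"rx":0,"ry":0,"rz":0}
    - {"tx":0,"ty":0,"tz":0.3,"rx":0,"ry":0,"rz":0}
    - {"tx":0,"ty":0,"tz":0,"rx":0,"ry":0,"rz":0}
    - {"tx":0,"ty":0,"tz":0,"rx":0,"ry":0,"rz":0}

```text
time: 10.7
tool_pos: [522.0, -37.0, 198.9]
tcp_rot: [3.141, 0.0, 1.571]
contact_force: [0.6, -0.1, -2.3]
grip_width: 19.9
finger_force: 30.0
```

>>> carry_out:
  plan:
    - {"tx":0,"ty":0,"tz":0.4,"rx":0,"ry":0,"rz":0}
    - {"tx":0,"ty":0,"tz":0.3,"rx":0,"ry":0,"rz":0}
    - {"tx":0,"ty":0,"tz":0,"rx":0,"ry":0,"rz":0}
    - {"tx":0,"ty":0,"tz":0,"rx":0,"ry":0,"rz":0}

```text
time: 11.1
tool_pos: [522.0, -37.0, 199.5]
tcp_rot: [3.141, 0.0, 1.571]
contact_force: [0.5, -0.0, -1.8]
grip_width: 19.4
finger_force: 30.0
```

No contact force with the tip estimated 2.8 mm above the saw's underside, so the rod is probably in the hole. I'll go on gently.

>>> carry_out:
  plan:
    - {"tx":0,"ty":0,"tz":0.5,"rx":0,"ry":0,"rz":0}
    - {"tx":0,"ty":0,"tz":0.5,"rx":0,"ry":0,"rz":0}
    - {"tx":0,"ty":0,"tz":0,"rx":0,"ry":0,"rz":0}
    - {"tx":0,"ty":0,"tz":0,"rx":0,"ry":0,"rz":0}

```text
time: 11.5
tool_pos: [522.0, -37.0, 200.6]
tcp_rot: [3.141, 0.0, 1.571]
contact_force: [-0.1, -0.5, -1.9]
grip_width: 19.8
finger_force: 30.0
```

>>> carry_out:
  plan:
    - {"tx":0,"ty":0,"tz":0.5,"rx":0,"ry":0,"rz":0}
    - {"tx":0,"ty":0,"tz":0.5,"rx":0,"ry":0,"rz":0}
    - {"tx":0,"ty":0,"tz":0,"rx":0,"ry":0,"rz":0}
    - {"tx":0,"ty":0,"tz":0,"rx":0,"ry":0,"rz":0}

```text
time: 11.9
tool_pos: [522.0, -37.0, 201.6]
tcp_rot: [3.141, -0.0, 1.571]
contact_force: [0.5, -0.2, -1.8]
grip_width: 19.6
finger_force: 30.0
```

>>> carry_out:
  plan:
    - {"tx":0,"ty":0,"tz":0.5,"rx":0,"ry":0,"rz":0}
    - {"tx":0,"ty":0,"tz":0.5,"rx":0,"ry":0,"rz":0}
    - {"tx":0,"ty":0,"tz":0,"rx":0,"ry":0,"rz":0}
    - {"tx":0,"ty":0,"tz":0,"rx":0,"ry":0,"rz":0}

```text
time: 12.3
tool_pos: [522.0, -37.0, 202.5]
tcp_rot: [3.142, 0.0, 1.571]
contact_force: [-0.1, 0.5, -1.5]
grip_width: 20.0
finger_force: 30.0
```

>>> carry_out:
  plan:
    - {"tx":0,"ty":0,"tz":0.4,"rx":0,"ry":0,"rz":0}
    - {"tx":0,"ty":0,"tz":0.4,"rx":0,"ry":0,"rz":0}
    - {"tx":0,"ty":0,"tz":0.4,"rx":0,"ry":0,"rz":0}
    - {"tx":0,"ty":0,"tz":0,"rx":0,"ry":0,"rz":0}

```text
time: 12.7
tool_pos: [521.8, -36.9, 202.8]
tcp_rot: [-3.14, -0.0, 1.571]
contact_force: [1.8, -0.1, -11.5]
grip_width: 19.6
finger_force: 30.0
```

>>> carry_out:
  plan:
    - {"tx":0,"ty":0,"tz":0.4,"rx":0,"ry":0,"rz":0}
    - {"tx":0,"ty":0,"tz":0.4,"rx":0,"ry":0,"rz":0}
    - {"tx":0,"ty":0,"tz":0.4,"rx":0,"ry":0,"rz":0}
    - {"tx":0,"ty":0,"tz":0,"rx":0,"ry":0,"rz":0}

```text
time: 13.1
tool_pos: [521.6, -36.9, 204.5]
tcp_rot: [-3.14, -0.0, 1.571]
contact_force: [2.1, -0.3, -15.0]
grip_width: 19.9
finger_force: 30.0
```

Contact at the expected height, with the plug resisting at about 13 N. I'll push steadily.

>>> carry_out:
  plan:
    - {"tx":0.3,"ty":0,"tz":0.6,"rx":0,"ry":0,"rz":0}
    - {"tx":0,"ty":0,"tz":0.6,"rx":0,"ry":0,"rz":0}
    - {"tx":0,"ty":0,"tz":0.6,"rx":0,"ry":0,"rz":0}
    - {"tx":0,"ty":0,"tz":0.6,"rx":0,"ry":0,"rz":0}
    - {"tx":0,"ty":0,"tz":0.6,"rx":0,"ry":0,"rz":0}
    - {"tx":0,"ty":0,"tz":0,"rx":0,"ry":0,"rz":0}

```text
time: 13.7
tool_pos: [522.0, -36.9, 208.0]
tcp_rot: [-3.141, -0.0, 1.571]
contact_force: [0.2, 0.3, -15.0]
grip_width: 19.5
finger_force: 30.0
```

>>> carry_out:
  plan:
    - {"tx":0,"ty":0,"tz":0.6,"rx":0,"ry":0,"rz":0}
    - {"tx":0,"ty":0,"tz":0.6,"rx":0,"ry":0,"rz":0}
    - {"tx":0,"ty":0,"tz":0.6,"rx":0,"ry":0,"rz":0}
    - {"tx":0,"ty":0,"tz":0.6,"rx":0,"ry":0,"rz":0}
    - {"tx":0,"ty":0,"tz":0.6,"rx":0,"ry":0,"rz":0}
    - {"tx":0,"ty":0,"tz":0.6,"rx":0,"ry":0,"rz":0}
    - {"tx":0,"ty":0,"tz":0.6,"rx":0,"ry":0,"rz":0}
    - {"tx":0,"ty":0,"tz":0.6,"rx":0,"ry":0,"rz":0}

```text
time: 14.5
tool_pos: [522.3, -37.0, 212.8]
tcp_rot: [3.142, 0.0, 1.571]
contact_force: [-0.7, -0.7, -15.8]
grip_width: 19.8
finger_force: 30.0
```

Steady at 13–14 N. Continuing to a measured TCP z of about 225.

>>> carry_out:
  plan:
    - {"tx":0,"ty":0,"tz":0.6,"rx":0,"ry":0,"rz":0}
    - {"tx":0,"ty":0,"tz":0.6,"rx":0,"ry":0,"rz":0}
    - {"tx":0,"ty":0,"tz":0.6,"rx":0,"ry":0,"rz":0}
    - {"tx":0,"ty":0,"tz":0.6,"rx":0,"ry":0,"rz":0}
    - {"tx":0,"ty":0,"tz":0.6,"rx":0,"ry":0,"rz":0}
    - {"tx":0,"ty":0,"tz":0.6,"rx":0,"ry":0,"rz":0}
    - {"tx":0,"ty":0,"tz":0.6,"rx":0,"ry":0,"rz":0}
    - {"tx":0,"ty":0,"tz":0.6,"rx":0,"ry":0,"rz":0}
    - {"tx":0,"ty":0,"tz":0.6,"rx":0,"ry":0,"rz":0}
    - {"tx":0,"ty":0,"tz":0.6,"rx":0,"ry":0,"rz":0}

```text
time: 15.5
tool_pos: [522.3, -37.0, 218.8]
tcp_rot: [3.141, -0.0, 1.571]
contact_force: [-0.8, -0.3, -15.4]
grip_width: 20.1
finger_force: 30.0
```

>>> carry_out:
  plan:
    - {"tx":0,"ty":0,"tz":0.6,"rx":0,"ry":0,"rz":0}
    - {"tx":0,"ty":0,"tz":0.6,"rx":0,"ry":0,"rz":0}
    - {"tx":0,"ty":0,"tz":0.6,"rx":0,"ry":0,"rz":0}
    - {"tx":0,"ty":0,"tz":0.6,"rx":0,"ry":0,"rz":0}
    - {"tx":0,"ty":0,"tz":0.6,"rx":0,"ry":0,"rz":0}
    - {"tx":0,"ty":0,"tz":0.6,"rx":0,"ry":0,"rz":0}
    - {"tx":0,"ty":0,"tz":0.6,"rx":0,"ry":0,"rz":0}
    - {"tx":0,"ty":0,"tz":0.6,"rx":0,"ry":0,"rz":0}
    - {"tx":0,"ty":0,"tz":0.6,"rx":0,"ry":0,"rz":0}
    - {"tx":0,"ty":0,"tz":0.6,"rx":0,"ry":0,"rz":0}
    - {"tx":0,"ty":0,"tz":0,"rx":0,"ry":0,"rz":0}

```text
time: 16.6
tool_pos: [522.3, -37.0, 224.9]
tcp_rot: [3.141, 0.0, 1.571]
contact_force: [-1.4, -0.8, -13.9]
grip_width: 19.7
finger_force: 30.0
```

```bash
python3 - <<'E'
from h import *
o=bot.get_obs();print(o["time"],o["tool_pos"],o["contact_force"],o["moment"])
c=np.zeros((600,800,3),np.uint8)
for i,n in enumerate(("scene","side")):
    m=bot.camera_model(n);a=np.mean([bot.capture(n).astype(float) for _ in range(3)],0)[:,:,::-1];cv2.imwrite(f"pics/{n}7.png",a.round().astype(np.uint8))
    u,v=proj(m,[522,-20,165])[0].astype(int);print(n,u-50,v-75//2)
    c[:,400*i:400*i+400]=cv2.resize(a[v-75:v+75,u-50:u+50],(400,600),interpolation=cv2.INTER_CUBIC).clip(0,255)
cv2.imwrite("pics/c7.png",c)
E
```

```text
16.6 [522.34908113 -36.98287517 224.91870445] [ -1.42350002  -0.76259591 -13.93193979] [-0.01653663  0.24819062  0.02492718]
scene 200 143
side 184 140
```

View pics/c7.png

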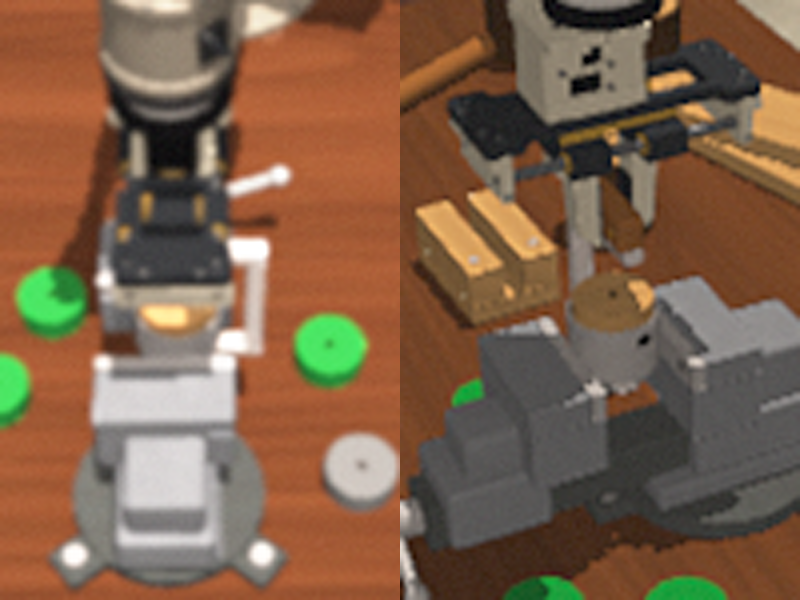

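The side view shows the plug proud of the teeth and level, mark at (612,293). By travel it's about 9 mm proud. Now I'll draw the rod down.

>>> carry_out:
  plan:
    - {"tx":-0.2,"ty":0,"tz":-1,"rx":0,"ry":0,"rz":0}
    - {"tx":0,"ty":0,"tz":-2,"rx":0,"ry":0,"rz":0}
    - {"tx":0,"ty":0,"tz":-3,"rx":0,"ry":0,"rz":0}
    - {"tx":0,"ty":0,"tz":-4,"rx":0,"ry":0,"rz":0}
    - {"tx":0,"ty":0,"tz":-5,"rx":0,"ry":0,"rz":0}
    - {"tx":0,"ty":0,"tz":-5,"rx":0,"ry":0,"rz":0}
    - {"tx":0,"ty":0,"tz":-5,"rx":0,"ry":0,"rz":0}
    - {"tx":0,"ty":0,"tz":-4,"rx":0,"ry":0,"rz":0}
    - {"tx":0,"ty":0,"tz":-3,"rx":0,"ry":0,"rz":0}
    - {"tx":0,"ty":0,"tz":-2,"rx":0,"ry":0,"rz":0}
    - {"tx":0,"ty":0,"tz":0,"rx":0,"ry":0,"rz":0}
    - {"tx":0,"ty":0,"tz":0,"rx":0,"ry":0,"rz":0}

```text
time: 18.1
tool_pos: [522.3, -37.0, 190.8]
tcp_rot: [3.141, 0.0, 1.571]
contact_force: [-0.2, -0.1, -1.8]
grip_width: 20.1
finger_force: 30.0
```

```bash
python3 - <<'E'
from h import *
S=bot.camera_model("side")
for z in (173,176,179,182): print(z,proj(S,[522.5,-37,z]))
print(proj(S,[522.5,-37,156]),"start mark measured",186+(605-400+.5)/4-.5,142+160.5/4-.5)
E
```

```text
173 [[237.01617347 177.63761838]]
176 [[236.98027086 176.7281821 ]]
179 [[236.94426608 175.81618049]]
182 [[236.9081587  174.90160253]]
[[237.21771299 182.74315958]] start mark measured 236.875 181.625
```

The mark rose by about 22 mm in the side camera, which agrees with the travel. The rod is clear, so I'll withdraw to +y.

>>> carry_out:
  plan:
    - {"tx":0,"ty":8,"tz":0,"rx":0,"ry":0,"rz":0}
    - {"tx":0,"ty":16,"tz":0,"rx":0,"ry":0,"rz":0}
    - {"tx":0,"ty":22,"tz":0,"rx":0,"ry":0,"rz":0}
    - {"tx":0,"ty":22,"tz":0,"rx":0,"ry":0,"rz":0}
    - {"tx":0,"ty":22,"tz":0,"rx":0,"ry":0,"rz":0}
    - {"tx":0,"ty":22,"tz":10,"rx":0,"ry":0,"rz":0}
    - {"tx":0,"ty":20,"tz":15,"rx":0,"ry":0,"rz":0}
    - {"tx":4,"ty":20,"tz":15,"rx":0,"ry":0,"rz":0}
    - {"tx":4,"ty":20,"tz":3,"rx":0,"ry":0,"rz":0.015}
    - {"tx":0,"ty":0,"tz":0,"rx":0,"ry":0,"rz":0}
    - {"tx":0,"ty":0,"tz":0,"rx":0,"ry":0,"rz":0}

```text
time: 19.2
tool_pos: [529.7, 135.4, 233.5]
tcp_rot: [-3.141, 0.0, 1.587]
contact_force: [1.5, -0.5, -1.6]
grip_width: 19.5
finger_force: 30.0
```

>>> carry_out:
  plan:
    - {"tx":2,"ty":15,"tz":0,"rx":0,"ry":0,"rz":0.01}
    - {"tx":2,"ty":22,"tz":0,"rx":0,"ry":0,"rz":0.01}
    - {"tx":3,"ty":25,"tz":-10,"rx":0,"ry":0,"rz":0.005}
    - {"tx":3,"ty":25,"tz":-15,"rx":0,"ry":0,"rz":0}
    - {"tx":2,"ty":20,"tz":-15,"rx":0,"ry":0,"rz":0}
    - {"tx":0,"ty":12.5,"tz":-10,"rx":0,"ry":0,"rz":0}
    - {"tx":0,"ty":0,"tz":0,"rx":0,"ry":0,"rz":0}
    - {"tx":0,"ty":0,"tz":0,"rx":0,"ry":0,"rz":0}
    - {"tx":0,"ty":0,"tz":0,"rx":0,"ry":0,"rz":0}

```text
time: 20.1
tool_pos: [542.6, 253.7, 184.6]
tcp_rot: [3.14, 0.0, 1.61]
contact_force: [1.3, -0.9, -1.5]
grip_width: 19.5
finger_force: 30.0
```

```bash
python3 - <<'E'
from h import *
o=bot.get_obs();print(o["tool_pos"],o["tcp_rot"])
c=np.zeros((600,800,3),np.uint8)
for n,X,x in (("wrist",[542,310,80],0),("side",[522,-37,165],400)):
    m=bot.camera_model(n);a=bot.capture(n)[:,:,::-1];cv2.imwrite(f"pics/{n}8.png",a)
    if n=="wrist": np.savez("wrist8.npz",**m);h,w=150,200;sc=2
    else: h,w=75,100;sc=4
    u,v=proj(m,X)[0].astype(int);u0=max(u-w//2,0);v0=max(v-h//2,0);print(n,u0,v0)
    k=a[v0:v0+h,u0:u0+w];c[:k.shape[0]*sc,x:x+k.shape[1]*sc]=cv2.resize(k,None,fx=sc,fy=sc,interpolation=cv2.INTER_CUBIC)
cv2.imwrite("pics/c8.png",c[:300])
E
```

```text
[542.60513733 253.68888225 184.62782017] [3.14022325e+00 1.85948201e-05 1.60987277e+00]
wrist 152 47
side 186 143
```

View pics/c8.png

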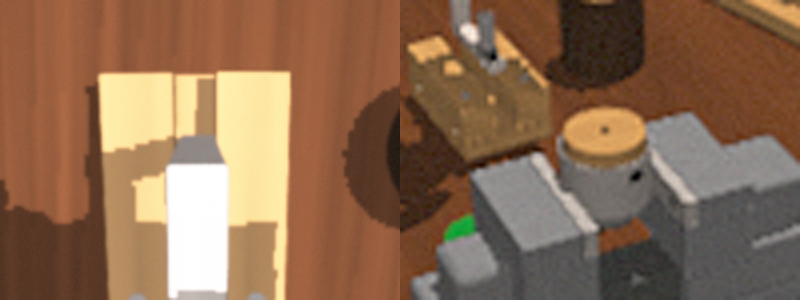

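The plug stands level and proud in the side view. The bar's spine (172–224) is centred over the slot (175–216). Lowering.

>>> carry_out:
  plan:
    - {"tx":0,"ty":0,"tz":-6,"rx":0,"ry":0,"rz":0}
    - {"tx":0,"ty":0,"tz":-6,"rx":0,"ry":0,"rz":0}
    - {"tx":0,"ty":0,"tz":-4,"rx":0,"ry":0,"rz":0}
    - {"tx":0,"ty":0,"tz":-4,"rx":0,"ry":0,"rz":0}
    - {"tx":0,"ty":0,"tz":-4,"rx":0,"ry":0,"rz":0}
    - {"tx":0,"ty":0,"tz":0,"rx":0,"ry":0,"rz":0}

```text
time: 20.8
tool_pos: [541.8, 254.4, 158.9]
tcp_rot: [-3.14, 0.0, 1.611]
contact_force: [-0.6, -0.1, -1.5]
grip_width: 20.1
finger_force: 30.0
```

>>> carry_out:
  plan:
    - {"tx":0,"ty":0,"tz":-6,"rx":0,"ry":0,"rz":0}
    - {"tx":0,"ty":0,"tz":-6,"rx":0,"ry":0,"rz":0}
    - {"tx":0,"ty":0,"tz":-6,"rx":0,"ry":0,"rz":0}
    - {"tx":0,"ty":0,"tz":-4,"rx":0,"ry":0,"rz":0}
    - {"tx":0,"ty":0,"tz":-2,"rx":0,"ry":0,"rz":0}
    - {"tx":0,"ty":0,"tz":-1,"rx":0,"ry":0,"rz":0}
    - {"tx":0,"ty":0,"tz":0,"rx":0,"ry":0,"rz":0}
    - {"tx":0,"ty":0,"tz":0,"rx":0,"ry":0,"rz":0}

```text
time: 21.6
tool_pos: [542.3, 254.6, 135.0]
tcp_rot: [3.141, -0.0, 1.611]
contact_force: [0.1, -0.6, -2.1]
grip_width: 19.9
finger_force: 30.0
```

>>> carry_out:
  plan:
    - {"tx":0,"ty":0,"tz":-1,"rx":0,"ry":0,"rz":0}
    - {"tx":0,"ty":0,"tz":-0.7,"rx":0,"ry":0,"rz":0}
    - {"tx":0,"ty":0,"tz":0,"rx":0,"ry":0,"rz":0}
    - {"tx":0,"ty":0,"tz":0,"rx":0,"ry":0,"rz":0}

```text
time: 22.0
tool_pos: [542.1, 254.5, 133.0]
tcp_rot: [3.141, 0.0, 1.611]
contact_force: [0.5, -0.1, -0.8]
grip_width: 19.7
finger_force: 30.0
```

>>> carry_out:
  plan:
    - {"tx":0,"ty":0,"tz":-0.5,"rx":0,"ry":0,"rz":0}
    - {"tx":0,"ty":0,"tz":0,"rx":0,"ry":0,"rz":0}
    - {"tx":0,"ty":0,"tz":0,"rx":0,"ry":0,"rz":0}

```text
time: 22.3
tool_pos: [542.2, 254.5, 132.7]
tcp_rot: [3.141, 0.0, 1.611]
contact_force: [0.5, -0.3, -0.1]
grip_width: 19.9
finger_force: 30.0
```

The bar is on the floor, since its weight is off the wrist. Releasing.

>>> carry_out:
  gripper: 0
  plan:
    - {"tx":0,"ty":0,"tz":0,"rx":0,"ry":0,"rz":0}
    - {"tx":0,"ty":0,"tz":0,"rx":0,"ry":0,"rz":0}
    - {"tx":0,"ty":0,"tz":0,"rx":0,"ry":0,"rz":0}
    - {"tx":0,"ty":0,"tz":0,"rx":0,"ry":0,"rz":0}
    - {"tx":0,"ty":0,"tz":0,"rx":0,"ry":0,"rz":0}
    - {"tx":0,"ty":0,"tz":0,"rx":0,"ry":0,"rz":0}
    - {"tx":0,"ty":0,"tz":0,"rx":0,"ry":0,"rz":0}
    - {"tx":0,"ty":0,"tz":0,"rx":0,"ry":0,"rz":0}

```text
time: 23.1
tool_pos: [542.1, 254.5, 132.5]
tcp_rot: [3.142, -0.0, 1.611]
contact_force: [-0.3, 0.7, -0.9]
grip_width: 79.2
finger_force: 0.0
```

>>> carry_out:
  plan:
    - {"tx":0,"ty":0,"tz":5,"rx":0,"ry":0,"rz":0}
    - {"tx":0,"ty":0,"tz":15,"rx":0,"ry":0,"rz":0}
    - {"tx":0,"ty":0,"tz":30,"rx":0,"ry":0,"rz":0}
    - {"tx":0,"ty":0,"tz":35,"rx":0,"ry":0,"rz":0}
    - {"tx":0,"ty":-5,"tz":20,"rx":0,"ry":0,"rz":0}
    - {"tx":0,"ty":0,"tz":0,"rx":0,"ry":0,"rz":0}
    - {"tx":0,"ty":0,"tz":0,"rx":0,"ry":0,"rz":0}

```text
time: 23.8
tool_pos: [542.0, 249.5, 237.5]
tcp_rot: [3.141, -0.0, 1.611]
contact_force: [-0.2, 0.4, -0.7]
grip_width: 91.9
finger_force: 0.0
```

```bash
python3 - <<'E'
from h import *
o=bot.get_obs();print(o["tool_pos"],o["time"],o["grip_width"])
a=bot.capture("wrist")[:,:,::-1];s=bot.capture("side")[:,:,::-1]
c=np.hstack([cv2.resize(a,(400,300)),cv2.resize(s[110:215,165:305],(400,300),interpolation=cv2.INTER_CUBIC)]);cv2.imwrite("pics/c9.png",c)
E
```

```text
[541.97678596 249.4570707  237.45462069] 23.8 91.88641903587494
```

View pics/c9.png

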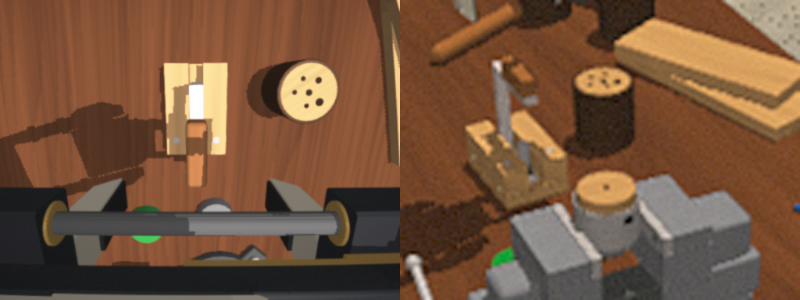

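The bar stands upright in its slot (wrist view 195,130), as it did at the start. The plug is proud and level (side view 605,185), and the gripper is clear of everything. Handing in.

```bash
python3 -c "
from plant import bot
print(bot.close_job())"
```

```text
the job is handed in; nothing more can be done
None
```

The job is handed in: the plug stands about 9 mm proud and looks level in the saw, the bar is back upright in its block's slot, and I saw no sign of anything else being moved (no score was returned).

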